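Lid and latch the soap tub

TASK

Draw the soap tub's lid out from under the iron stand by its tongue and leave it lying flat on the table, let go, quite clear of the stand. Then take it by its knob, set it without dropping it squarely on the tub with its plug in the mouth and let go; then press down each of the four snap tabs around its rim in turn until all lie flat, fully home. Do not disturb the iron or the cup.

Things in the scene. Friction and masses are not known exactly. Their poses are not given: they have to be found in the camera images.
- lid_c (a point): Round plain plastic lid, 152 mm across, loose, 0.2 kg. Point: on its axis at the underside of the 6 mm thick rim flange, 10 mm above the lid's lowest face (and the table it lies on); level with the tub's rim when seated. z up. Below is a plug 127 mm across, 10 mm deep, edge tapered, for the tub's mouth. Tongue along -x; snap tabs on top at 45, 135, 225, 315 deg. May face any way on the tub.
- lid_knob (a point): Middle of the lid's dark wooden knob: a plain upright cylinder 26 mm across and 28 mm high on the lid's centre; the point is 22 mm above lid_c. Its top is 44 mm above the table when the lid lies there. Between knob and tabs there is free room of 29 mm along the lid's x and y axes and more.
- lid_tongue (a point): Middle of the lid's pull tongue: level, 24 mm wide (along lid y), sticking out along lid -x from 76 to 118 mm off the lid's axis (point: 100 mm), from 4 to 16 mm above the table. For pinching by its two sides and dragging; too far off-centre to carry the lid level.
- tub_rim (a point): Centre of the mouth of a round plain plastic tub half filled with soap bars, standing firm (fixed). Rim 110 mm above the table, 144 mm across outside, 134 mm inside, wall 5 mm. z up.
- stand_front (a point): Middle of the top front edge of a fixed low steel stand, 250 mm wide (y), reaching 200 mm back (+x); -x points out in front. Top 67 mm above the table, gap below 55 mm, 10 mm legs at the corners. At the start the lid's knob is beneath it, the tongue sticking out in front. From 40 mm behind the edge stand a ceramic trivet and a charcoal iron, up to 235 mm above the table.
- iron_c (a point): The charcoal iron, middle of its body, about 104 mm wide, 190 mm long, 155 mm high. Bystander.
- cup_c (a point): Stainless steel cup, 68 mm across, 85 mm high, standing between stand and tub; the point is half-way up. Bystander. (A plastic jug, 200 mm high, stands well out of the way to the right.)
- tab_a (a joint): Hinge of steel snap tab a, ahead-left (+45 deg from the lid's x axis towards its y) on the lid, seen from above. 0 = standing up, slanting 0.5 rad (29 deg) upwards and outwards; 0.5 = flat home against the lid. Stiff: it takes about 4 to 8 N downward on its outer half, stays where it is left, and is engaged only when pressed flat.
- pad_a (a point): Pressing point on the upper face of snap tab a, 18 mm out from its hinge (hinge 46 mm from the lid's axis), x pointing outwards. The tab is 34 mm long, 24 mm wide and 6 mm thick; when home its upper face lies level, 12 mm above lid_c (6 mm above the flange's top), with this point 64 mm from the lid's axis. The tab has a rigid stop there.
- tab_b (a joint): Hinge of steel snap tab b, at 135 deg on the lid, seen from above. 0 = standing up, slanting 0.5 rad (29 deg) upwards and outwards; 0.5 = flat home against the lid. Stiff: it takes about 4 to 8 N downward on its outer half, stays where it is left, and is engaged only when pressed flat.
- pad_b (a point): Pressing point on the upper face of snap tab b, 18 mm out from its hinge (hinge 46 mm from the lid's axis), x pointing outwards. The tab is 34 mm long, 24 mm wide and 6 mm thick; when home its upper face lies level, 12 mm above lid_c (6 mm above the flange's top), with this point 64 mm from the lid's axis. The tab has a rigid stop there.
- tab_c (a joint): Hinge of steel snap tab c, at 225 deg on the lid, seen from above. 0 = standing up, slanting 0.5 rad (29 deg) upwards and outwards; 0.5 = flat home against the lid. Stiff: it takes about 4 to 8 N downward on its outer half, stays where it is left, and is engaged only when pressed flat.
- pad_c (a point): Pressing point on the upper face of snap tab c, 18 mm out from its hinge (hinge 46 mm from the lid's axis), x pointing outwards. The tab is 34 mm long, 24 mm wide and 6 mm thick; when home its upper face lies level, 12 mm above lid_c (6 mm above the flange's top), with this point 64 mm from the lid's axis. The tab has a rigid stop there.
- tab_d (a joint): Hinge of steel snap tab d, at 315 deg on the lid, seen from above. 0 = standing up, slanting 0.5 rad (29 deg) upwards and outwards; 0.5 = flat home against the lid. Stiff: it takes about 4 to 8 N downward on its outer half, stays where it is left, and is engaged only when pressed flat.
- pad_d (a point): Pressing point on the upper face of snap tab d, 18 mm out from its hinge (hinge 46 mm from the lid's axis), x pointing outwards. The tab is 34 mm long, 24 mm wide and 6 mm thick; when home its upper face lies level, 12 mm above lid_c (6 mm above the flange's top), with this point 64 mm from the lid's axis. The tab has a rigid stop there.
Things that resemble listed ones, but are neither listed nor needed, are in the scene too. There is more than one size of the part that bears lid_c; the job needs the smaller.

How it is judged:
On the way, in this order (a step that is already met when the one before it is completed fails the run):
1. the lid lies flat on the table, wholly clear of the stand, all four tabs still up, not touched by the robot ((x of lid_c in the frame of stand_front below -0.074 m or y of lid_c in the frame of stand_front above 0.198 m or y of lid_c in the frame of stand_front below -0.198 m) and height (world z) of lid_c below 0.014 m and angle between lid_c's own z axis and vertical below 0.05 rad and contact force between each of the arm, the fingers and lid below 0.1 N and value of joint each of tab_a, tab_b, tab_c, tab_d below 0.2 rad), for 0.2 s.
2. the lid sits level on the tub with its plug in the mouth, all four tabs still up, not touched by the robot (horizontal distance between lid_c and tub_rim below 0.008 m and z of lid_c in the frame of tub_rim between -0.004 and 0.003 m and angle between lid_c's own z axis and vertical below 0.04 rad and contact force between each of the arm, the fingers and lid below 0.1 N and value of joint each of tab_a, tab_b, tab_c, tab_d below 0.2 rad), for 0.2 s.
At the end, for the whole second after the job is handed in: The lid sits on the tub: centred within 8 mm, flange on the rim (from 4 mm below to 3 mm above), level within 0.04 rad, all four tabs home (joint above 0.42 of 0.5), lid at rest and touched by nothing of the robot (horizontal distance between lid_c and tub_rim below 0.008 m and z of lid_c in the frame of tub_rim between -0.004 and 0.003 m and angle between lid_c's own z axis and vertical below 0.04 rad and value of joint each of tab_a, tab_b, tab_c, tab_d above 0.42 rad and contact force between each of the arm, the fingers and lid below 0.1 N and linear speed of lid below 0.02 m/s).
It fails at once if iron moved more than 20 mm (distance of iron_c from where it was at the start of the episode above 0.02 m).
It fails at once if cup moved more than 20 mm (distance of cup_c from where it was at the start of the episode above 0.02 m).
It fails at once if the lid is dropped (falls faster than 0.7 m/s, about 25 mm of free fall, out of the robot's grip) (linear speed of lid above 0.7 m/s and contact force between each of the arm, the fingers and lid below 0.1 N).
It also fails if it takes over 67 s, if anything falls off the work surface, if the arm or the gripper's body presses on something with over 40 N, if the wrist force passes 120 N, or if a joint passes its speed limit or range.

ROBOT

A 6-joint arm with a two-finger parallel gripper is mounted at the origin on the work surface. World frame = base frame: x ahead of the robot, y to its left, z up, the work surface at z = 0. Lengths are in m, angles in rad, forces in N, time in s.
With the tool pointing down it reaches from about 0.225 to 0.875 m from the base axis. Payload 3.4 kg.
Tool frame: the origin (TCP) lies on the centre line of the jaws, within the pads' length; the fingertips stand 11 mm ahead of it and the grasp point (between the pads) lies 8 mm behind it; z points along the fingers, y is the line along which they close (so a half turn about z gives the same grasp; the last joint's range is limited). The gripper opens to 85 mm and grips with 20 to 120 N. Pads are 22 mm wide; open, the fingers measure 114 mm over their backs; the gripper's body (76 mm by 85 mm) begins 54 mm behind the grasp point. The pads swing forward as they close: fully open they stand 13 mm farther back than shut.
Start: joints at [-1.431, 0.276, 1.505, -0, 1.361, -0.121], TCP at [0.148, -0.556, 0.215] pointing down, gripper open.
Joint ranges: [-2.89, 2.89], [-0.75, 2.08], [0.22, 2.7], [-1.18, 4.32], [0.11, 2.71], [-2.7, 2.7]. Speed limits (rad/s): [2.57, 2.57, 3.14, 3.14, 3.14, 3.14].

INTERFACE

Orientations are given as a unit quaternion [w, x, y, z].
In Python, from rig import manip, eyes, job gives the robot as it stands.
- The arm moves only by the tool drive_tool, never from a script. Its argument "rows" is a list of rows, each a list of 3 entries, a list of its own where there are three numbers: the turn, a rotation vector about the world's x, y, z in rad, then the shift along the world's x, y, z in cm, then the finger opening in cm, from 0 to 8.54. A call has 1 to 8 rows; each row shifts and turns the commanded pose from where the row before left it; what a row does not reach is not made up. A row lasts 1/8 s, in which the tool goes at most 62.5 mm and 10.7 degrees, less where a joint would pass 70% of its speed; a pose out of reach is approached as far as the arm can. A call is refused whole if a number of a shift passes 6.25 or a number of a turn 0.188, either way. A call with a gripper value outside its range is refused whole. The fingers move at their own pace and stop on an object; "force" is the grip in N (left out, the last holds). Time passes only in rows, so rows that do not move let the fingers close. It gives the time, the measured TCP pose, the force, the opening and the grip force at its end, in the units of the state.
- manip.get_state(): the state, without advancing time (a new reading comes with each control period).
- eyes.get_image(name): name is "side" or "top"; returns the picture (384x512x3 uint8, red, green, blue); there is no depth.
- eyes.get_calibration(name): a dict with "camera_matrix" (3x3 intrinsics, pixels), "view" (4x4, takes a point from world to camera coordinates). Camera axes: x right, y up, looking along -z (the intrinsics and any distortion apply to the point x, -y, -z); pixel columns grow to the right and rows downward; lengths in m; the calibration is good to about 2 mm. A picture is of the moment at which its call begins. get_calibration takes no time and is no camera call.
- job.sign_off(): hands the job in; it is judged then, once.
The state is a dict: "clock": time; "qpos": joint angles; "qd": joint speeds; "effort": joint torques, N m; "position": TCP position; "ee_rot": TCP orientation; "contact_force": force on the tool from outside, world axes, zero at the start; "moment": the same for the moment, N m; "width": finger opening in m; "gripper_force": force on a finger pad.
Only numpy, scipy, OpenCV 4.12 (cv2) and the standard library are available. Lean on these libraries where they do the work, as an engineer would, in place of code of your own. Each camera call takes 0.05 s, during which the arm holds its last target. There are 200 camera calls.

## Working session

There is one attempt and no reset: what is moved stays moved. The work goes in short steps, Python scripts to look and compute and a tool call to move; the robot and the scene stay as the last step left them, time stands still between calls to the robot, and variables do not carry over. Pictures are saved under pics/ and viewed, at most 10 in all, crops included, and the job is handed in when it is done.

Besides the shell and the picture viewer there is one more tool, called after "Emit:" as a command line: name --argument value ..., lists and objects as JSON in quotes. drive_tool: Moves the arm, as the interface text tells. Its arguments: {"type":"object","properties":{"rows":{"type":"array"},"force":{"type":"number"}},"required":["rows"]}

```bash
mkdir -p pics; cat > h.py <<'E'
import numpy as np, cv2
from rig import manip, eyes, job
def save(name,fn,crop=None,scale=1):
    im=eyes.get_image(name)[:,:,::-1]
    cv2.imwrite('pics/raw_'+fn,im)
    if crop: x0,y0,x1,y1=crop; im=im[y0:y1,x0:x1]
    cv2.imwrite('pics/'+fn,cv2.resize(np.ascontiguousarray(im),None,fx=scale,fy=scale,interpolation=cv2.INTER_CUBIC))
def w(name,u,v,z):
    c=eyes.get_calibration(name);K=np.array(c['camera_matrix']);V=np.array(c['view'])
    d=np.linalg.inv(K)@[u,v,1];d=np.array([d[0],-d[1],-d[2]])
    R=V[:3,:3];o=-R.T@V[:3,3];d=R.T@d
    return o+d*(z-o[2])/d[2]
def px(name,p):
    c=eyes.get_calibration(name);K=np.array(c['camera_matrix']);V=np.array(c['view'])
    q=V[:3,:3]@np.array(p,float)+V[:3,3];q=K@[q[0],-q[1],-q[2]];return q[:2]/q[2]
E
python3 - <<'E'
from h import *
save('top','t1.png',None,1.5);save('side','s1.png',None,1.5)
for n in('top','side'):
    c=eyes.get_calibration(n);print(c);V=np.array(c['view']);print(-V[:3,:3].T@V[:3,3])
print(manip.get_state())
E
```

```text
{'camera_matrix': array([[348.30522737,   0.        , 249.49590161],
       [  0.        , 348.30522737, 194.71552669],
       [  0.        ,   0.        ,   1.        ]]), 'view': array([[ 5.18521986e-04, -9.99875803e-01,  1.57514897e-02,
        -6.40119961e-02],
       [ 9.87827866e-01,  2.96229366e-03,  1.55522769e-01,
        -5.55520463e-01],
       [-1.55550114e-01,  1.54791185e-02,  9.87706717e-01,
        -1.09326506e+00],
       [ 0.00000000e+00,  0.00000000e+00,  0.00000000e+00,
         1.00000000e+00]])}
[ 0.37873428 -0.04543565  1.16722961]
{'camera_matrix': array([[477.0213745 ,   0.        , 257.20342197],
       [  0.        , 477.0213745 , 190.92106754],
       [  0.        ,   0.        ,   1.        ]]), 'view': array([[ 0.93361986, -0.35813158,  0.00978397, -0.51900815],
       [ 0.24471954,  0.65743359,  0.71266642, -0.17152885],
       [-0.26166066, -0.66296519,  0.70143485, -1.57300707],
       [ 0.        ,  0.        ,  0.        ,  1.        ]])}
[ 0.11493872 -1.11595332  1.23068279]
{'clock': 0.1, 'qpos': array([-1.43099976e+00,  2.76561541e-01,  1.50598597e+00, -9.61545772e-06,
        1.36072287e+00, -1.20992884e-01]), 'qd': array([ 0.00023658, -0.00247753, -0.00214162,  0.00025397,  0.00077795,
        0.0002726 ]), 'effort': array([ 1.03498060e-03, -4.17702019e+01, -2.46404582e+01, -1.93230167e-04,
        5.77181345e-03,  1.98236776e-06]), 'position': array([ 0.148186  , -0.55506681,  0.21411745]), 'ee_rot': array([-8.38783746e-04,  9.91510167e-01,  1.30026478e-01, -1.25877416e-05]), 'contact_force': array([-0.1187687 ,  0.4475563 , -0.27914481]), 'moment': array([-0.02539696, -0.01171207,  0.04873242]), 'gripper_force': 0.0, 'width': 0.08499919752523546}
```

View pics/t1.png

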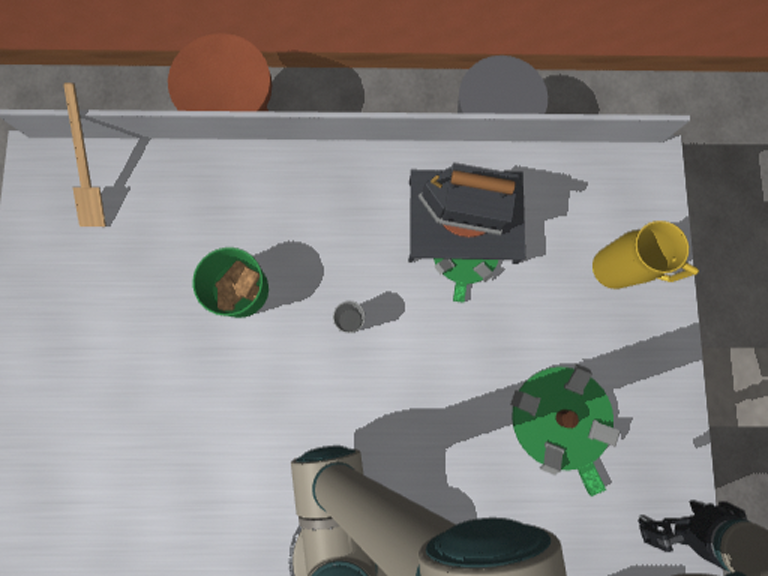

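View pics/s1.png

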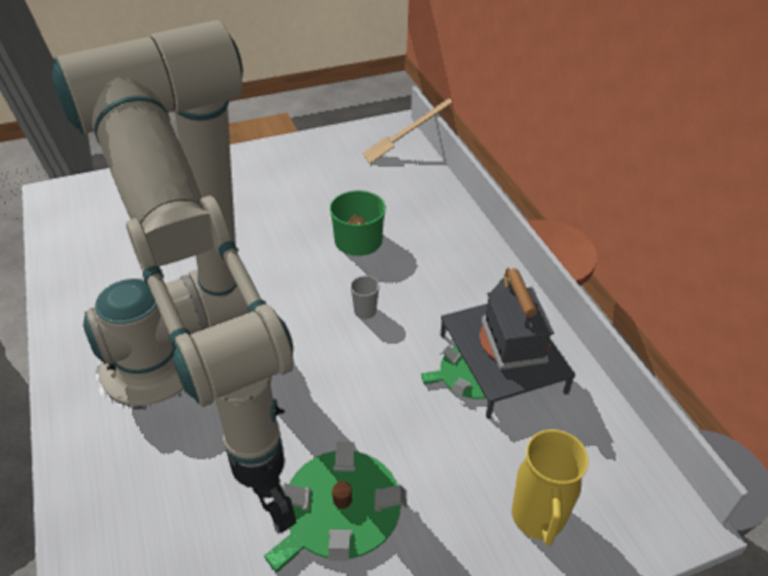

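The small lid is under the stand, with its tongue tip at about (461,300)/1.5 in the top view. The tub is at (231,283)/1.5, the cup at (349,317)/1.5, and the large decoy lid at (565,418)/1.5. I'll zoom in on the tongue and tub next.

```bash
python3 - <<'E'
from h import *
im=cv2.imread('pics/raw_t1.png')
a=cv2.resize(im[160:212,265:365],None,fx=7.5,fy=7.5,interpolation=cv2.INTER_CUBIC)
b=cv2.resize(im[155:225,120:195],None,fx=5,fy=5,interpolation=cv2.INTER_CUBIC)
cv2.imwrite('pics/a.png',a)
c=np.zeros((390+0,750,3),np.uint8);c[:a.shape[0],:]=a[:390];cv2.imwrite('pics/a.png',c)
i=im.astype(int);B,G,R=i[...,0],i[...,1],i[...,2]
g=((G>R*1.6)&(G>B*1.5)&(G>40)).astype(np.uint8)
# tongue pixels
ys,xs=np.nonzero(g[178:205,290:325]);
for r in range(170,204):
    x=np.nonzero(g[r,280:345])[0]+280
    if len(x):print(r,x.min(),x.max(),len(x),end='; ')
m=g.copy();m[:,:120]=0;m[:,200:]=0;m[:150]=0;m[230:]=0
cs,_=cv2.findContours(m,cv2.RETR_EXTERNAL,cv2.CHAIN_APPROX_NONE);c=max(cs,key=cv2.contourArea)
print('\ntub',cv2.boundingRect(c),cv2.fitEllipse(c))
# model-fit: outer rim + outer base hull silhouette
from scipy.optimize import minimize
t=np.linspace(0,2*np.pi,120,endpoint=False)
def mask(p):
    P=[px('top',(p[0]+.072*np.cos(a),p[1]+.072*np.sin(a),.110)) for a in t]
    return np.array(P)
hull=cv2.convexHull(c)[:,0]
print('rim guess from ellipse', [w('top',u,v,.11) for u,v in [(154,188)]])
cv2.imwrite('pics/b.png',b)
E
```

```text
172 289 294 6; 173 290 331 35; 174 290 331 31; 175 290 331 27; 176 304 330 21; 177 304 330 19; 178 302 329 18; 179 300 328 17; 180 298 315 18; 181 297 316 20; 182 296 317 22; 183 297 318 22; 184 298 319 22; 185 299 321 23; 186 301 320 20; 187 304 318 15; 188 304 315 12; 189 304 310 7; 190 304 310 7; 191 304 310 7; 192 303 310 8; 193 303 310 8; 194 303 309 7; 195 303 309 7; 196 303 309 7; 197 303 309 7; 198 303 309 7; 199 302 309 8; 200 304 309 6; 
tub (129, 166, 50, 45) ((153.1442108154297, 188.4425048828125), (43.94044876098633, 49.78373718261719), 112.65171813964844)
rim guess from ellipse [array([0.56521838, 0.23112233, 0.11      ])]
```

View pics/a.png

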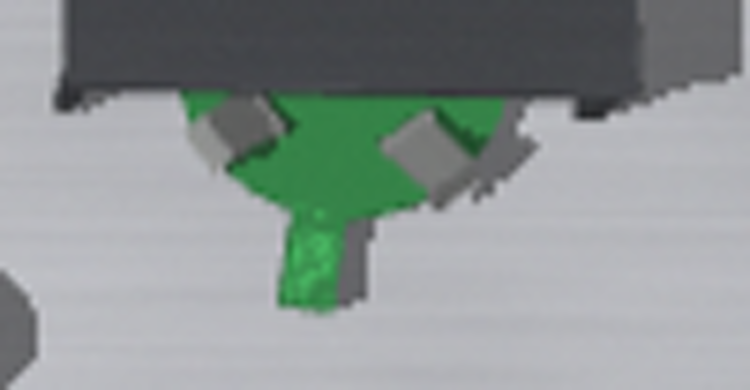

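View pics/b.png

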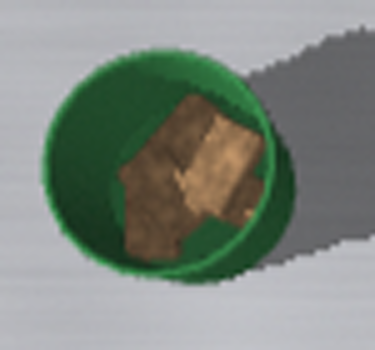

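The tongue runs from its root at top-image pixel (307.0,187.8) to its tip at (305.6,200.5). The rim ellipse of the tub is centred at about (151.4,187.1).

```bash
python3 - <<'E'
from h import *
tip=w('top',305.6,200.5,.014);root=w('top',307.0,187.8,.016);d=root-tip
print('tip',tip,'root',root,'ang',np.degrees(np.arctan2(d[1],d[0])),np.hypot(*d[:2]))
def cr(x,y,z):return w('top',265+x/7.5-.43,160+y/7.5-.43,z)
print('stand front edge corners',cr(65,95,.067),cr(638,99,.067))
print('rim',w('top',151.4,187.1,.11),[w('top',120+x/5-.4,155+y/5-.4,.11)[:2] for x,y in[(43,165),(275,165),(160,48),(160,277)]])
print('cup',w('top',349/1.5,317/1.5,.085), 'biglid',w('top',567/1.5,418/1.5,.03))
E
```

```text
tip [ 0.54128737 -0.2516046   0.014     ] root [ 0.58418019 -0.25703363  0.016     ] ang -7.213687695550227 0.043235032549495477
stand front edge corners [ 0.62583938 -0.13943918  0.067     ] [ 0.62507489 -0.38765739  0.067     ]
rim [0.56799715 0.23919082 0.11      ] [array([0.56620269, 0.30994207]), array([0.5666748 , 0.16815154]), array([0.6401486 , 0.24175782]), array([0.49732682, 0.23546626])]
cup [ 0.49652729 -0.00991036  0.085     ] biglid [ 0.28686139 -0.47504346  0.03      ]
```

Emit:
drive_tool --rows '[[[0, 0, -0.05], [4.0, 3.0, 0], 5], [[0, 0, -0.05], [4.0, 3.0, 0], 5], [[0, 0, -0.05], [4.0, 3.0, 0], 5], [[0, 0, -0.05], [4.0, 3.0, 0], 5], [[0, 0, -0.05], [4.0, 3.0, 0], 5], [[0, 0, -0.05], [4.0, 3.0, 0], 5], [[0, 0, -0.05], [4.0, 3.0, 0], 5], [[0, 0, -0.04], [4.0, 3.0, 0], 5]]'

```text
clock: 1.1
position: [0.4693, -0.3143, 0.2145]
ee_rot: [-0.0, 0.998, -0.065, -0.0]
contact_force: [0.1, -1.1, 0.3]
width: 0.0498
gripper_force: 0.0
```

Emit:
drive_tool --rows '[[[0, 0, 0], [2.8, 2.0, 0], 5], [[0, 0, 0], [2.8, 2.0, 0], 5], [[0, 0, 0], [2.8, 2.1, 0], 5], [[0, 0, 0], [0, 0, -4], 5], [[0, 0, 0], [0, 0, -5], 5], [[0, 0, 0], [0, 0, -5], 5], [[0, 0, 0], [0, 0, -2.5], 5], [[0, 0, 0], [0, 0, 0], 5]]'

```text
clock: 2.1
position: [0.5503, -0.2534, 0.0473]
ee_rot: [-0.001, 0.998, -0.065, -0.003]
contact_force: [0.0, -0.1, -0.3]
width: 0.0502
gripper_force: 0.0
```

```bash
python3 - <<'E'
from h import *
save('side','s2.png',(250,190,410,310),5)
print(manip.get_state()['position'],px('side',(.553,-.253,.016)),px('side',manip.get_state()['position']+[0,0,-.011]))
E
```

```text
[ 0.55175224 -0.25430485  0.04917898] [284.49860341 250.17144739] [284.64833126 246.23409555]
```

View pics/s2.png

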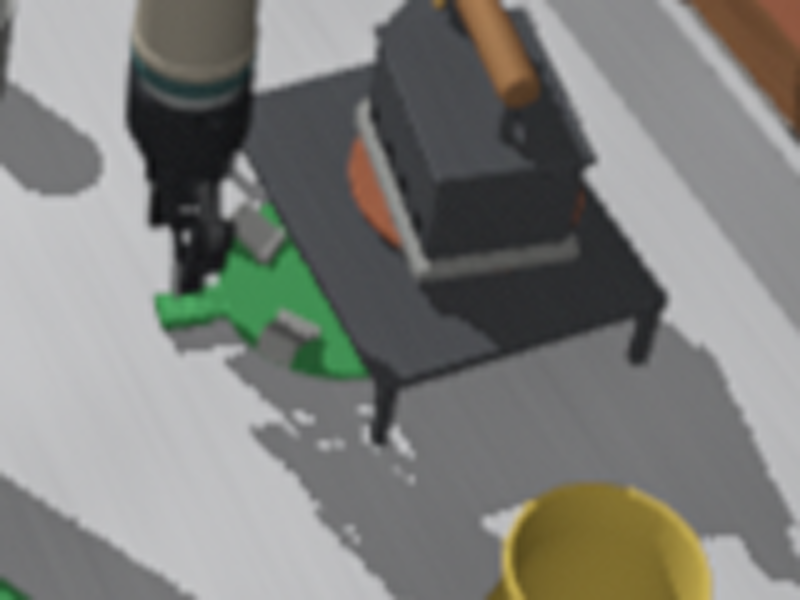

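The gripper stands over the tongue, with the near finger at crop (187,285) and the tongue at (160–215,308). The stand and iron are untouched.

Emit:
drive_tool --rows '[[[0, 0, 0], [0, 0, -1.5], 5], [[0, 0, 0], [0, 0, -1.3], 5], [[0, 0, 0], [0, 0, -0.5], 5], [[0, 0, 0], [0, 0, 0], 2], [[0, 0, 0], [0, 0, 0], 2], [[0, 0, 0], [0, 0, 0], 2], [[0, 0, 0], [0, 0, 0], 2], [[0, 0, 0], [0, 0, 0], 2]]' --force 25

```text
clock: 3.15
position: [0.5523, -0.2546, 0.0171]
ee_rot: [0.0, 0.998, -0.065, 0.0]
contact_force: [-0.3, 0.3, -0.5]
width: 0.02
gripper_force: 0.0
```

```bash
python3 - <<'E'
from h import *
save('side','s3.png',(255,205,355,280),8)
E
```

```text
(no output)
```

View pics/s3.png

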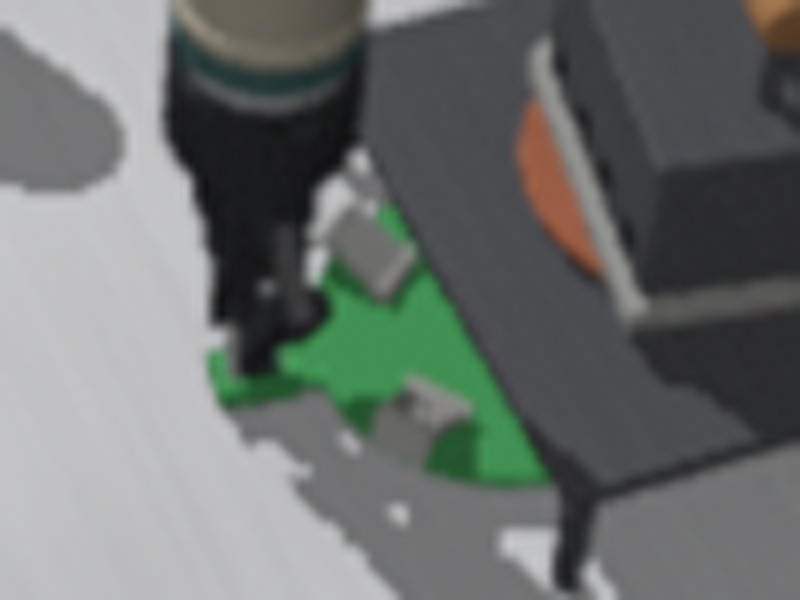

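```bash
python3 - <<'E'
from h import *
p=manip.get_state()['position'];print(p)
for z in(.006,.012,.016,.02):
  print(z,[(px('side',(p[0]+dx,p[1]-dy,z))-[255,205]).round(1)*8 for dx,dy in((0,.01),(0,.016),(-.011,.016),(.011,.016))])
for r in(.076,.118): # tongue near top edge predicted
  for s in(-.012,.012):
    c=np.array([.658,-.266]);a=-np.radians(7.2);d=np.array([np.cos(a),np.sin(a)]);n=np.array([-d[1],d[0]])
    q=c-r*d+s*n;print(r,s,(px('side',(*q,.016))-[255,205])*8)
E
```

```text
[ 0.55231099 -0.25462409  0.01702746]
0.006 [array([244.8, 398.4]), array([250.4, 409.6]), array([225.6, 417.6]), array([276. , 402.4])]
0.012 [array([245.6, 389.6]), array([251.2, 400.8]), array([226.4, 408. ]), array([276.8, 392.8])]
0.016 [array([245.6, 383.2]), array([252. , 394.4]), array([226.4, 402.4]), array([276.8, 386.4])]
0.02 [array([246.4, 376.8]), array([252., 388.]), array([227.2, 396. ]), array([277.6, 380.8])]
0.076 -0.012 [315.25167961 370.28961637]
0.076 0.012 [298.01644522 324.84569285]
0.118 -0.012 [214.8602042  389.45059623]
0.118 0.012 [198.61909922 343.58310687]
```

The fingertips closed above the tongue, at crop (258,370). I'll open, go lower and close again.

Emit:
drive_tool --rows '[[[0, 0, 0], [0, 0, 0], 4.5], [[0, 0, 0], [0, 0, 0], 4.5], [[0, 0, 0], [0, 0, -0.5], 4.5], [[0, 0, 0], [0, 0, -0.3], 4.5], [[0, 0, 0], [0, 0, 0], 4.5]]'

```text
clock: 3.82
position: [0.5519, -0.2544, 0.0084]
ee_rot: [-0.0, 0.998, -0.065, -0.0]
contact_force: [-0.1, -0.6, -0.6]
width: 0.0452
gripper_force: 0.0
```

Emit:
drive_tool --rows '[[[0, 0, 0], [0, 0, 0], 1.8], [[0, 0, 0], [0, 0, 0], 1.8], [[0, 0, 0], [0, 0, 0], 1.8], [[0, 0, 0], [0, 0, 0], 1.8], [[0, 0, 0], [0, 0, 0], 1.8]]'

```text
clock: 4.45
position: [0.5523, -0.2546, 0.009]
ee_rot: [0.0, 0.998, -0.065, 0.0]
contact_force: [-0.1, -0.1, 0.5]
width: 0.0179
gripper_force: 0.0
```

```bash
python3 - <<'E'
from h import *
s=eyes.get_image('side')[:,:,::-1][225:275,265:325];t=eyes.get_image('top')[:,:,::-1][165:215,280:330]
f=lambda a:cv2.resize(np.ascontiguousarray(a),None,fx=7,fy=7,interpolation=cv2.INTER_CUBIC)
cv2.imwrite('pics/c4.png',np.hstack([f(s),f(t)]))
E
```

```text
(no output)
```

View pics/c4.png

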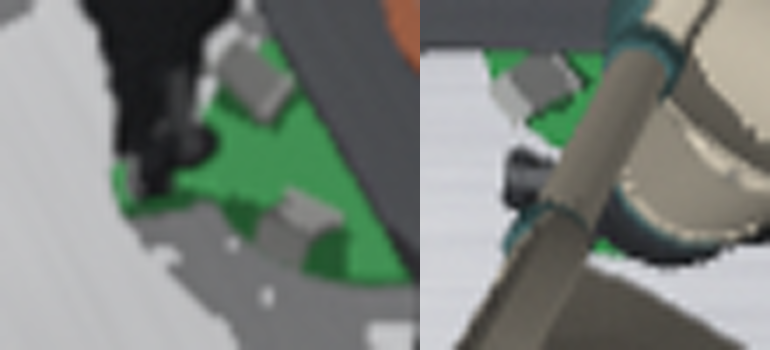

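The near fingertip is at side-view crop (150,195) and still appears to sit above the tongue's top face. I'll open and probe lower.

Emit:
drive_tool --rows '[[[0, 0, 0], [0, 0, 0], 4.5], [[0, 0, 0], [0, 0, 0], 4.5], [[0, 0, 0], [0, 0, -0.3], 4.5], [[0, 0, 0], [0, 0, -0.3], 4.5], [[0, 0, 0], [0, 0, 0], 4.5], [[0, 0, 0], [0, 0, 0], 4.5]]'

```text
clock: 5.3
position: [0.5523, -0.2546, 0.0029]
ee_rot: [0.0, 0.998, -0.065, -0.0]
contact_force: [-0.2, -0.2, 0.1]
width: 0.0452
gripper_force: 0.0
```

Emit:
drive_tool --rows '[[[0, 0, 0], [0, 0, 0], 3], [[0, 0, 0], [0, 0, 0], 2], [[0, 0, 0], [0, 0, 0], 1.8], [[0, 0, 0], [0, 0, 0], 1.8], [[0, 0, 0], [0, 0, 0], 1.8]]'

```text
clock: 5.92
position: [0.5523, -0.2546, 0.0029]
ee_rot: [0.0, 0.998, -0.065, -0.0]
contact_force: [-0.5, 1.1, -0.3]
width: 0.0183
gripper_force: 0.0
```

```bash
python3 - <<'E'
from h import *
for z in(.203,.214,.225):
  for dy in(-.05,0,.05):print(z,dy,px('top',(.148,-.556+dy,z))*1.5,px('side',(.148,-.556+dy,z))*1.5)
s=manip.get_state();print(s['position'],s['qpos'],s['effort'])
im=eyes.get_image('side')[:,:,::-1];cv2.imwrite('pics/raw_s5.png',im)
f=lambda a,k:cv2.resize(np.ascontiguousarray(a),None,fx=k,fy=k,interpolation=cv2.INTER_CUBIC)
o=cv2.imread('pics/raw_s1.png')
cv2.imwrite('pics/c5.png',np.hstack([f(im[230:270,265:315],8),f(o[290:370,145:220],4)]))
E
```

```text
0.203 -0.05 [682.12196372 506.4105506 ] [277.34877272 547.13219692]
0.203 0 [654.12359918 506.50629381] [268.97472337 517.91151283]
0.203 0.05 [626.07831139 506.60219748] [261.09029351 490.39932314]
0.214 -0.05 [685.87954821 507.97998587] [276.63187496 543.73800605]
0.214 0 [657.55137536 508.07819744] [268.22045343 514.41398511]
0.214 0.05 [629.17516139 508.17657556] [260.30420602 486.81624747]
0.225 -0.05 [689.72751089 509.58716951] [275.90446271 540.29403376]
0.225 0 [661.06166779 509.68794122] [267.45545875 510.86672712]
0.225 0.05 [632.34662529 509.78888589] [259.50727266 483.18373509]
[ 0.55225251 -0.25459021  0.002937  ] [-5.46288710e-01  5.07274500e-01  1.71499122e+00 -1.01454462e-04
  9.19318907e-01  1.15377159e+00] [ 6.08613154e-04 -4.87965381e+01 -1.83826214e+01 -4.74219651e-04
  4.42568935e-04  1.48494541e-05]
```

View pics/c5.png

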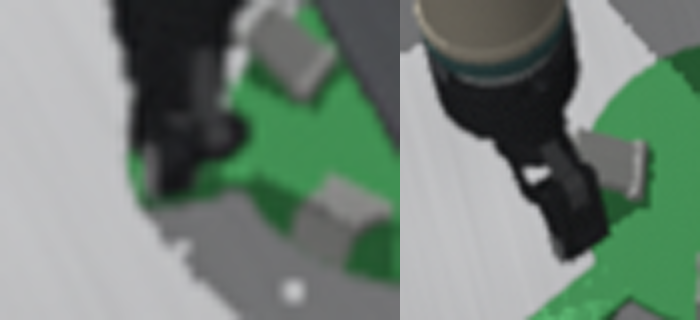

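```bash
python3 - <<'E'
from h import *
c=np.array([.148,-.555]);n=np.array([.258,-.966]);m=np.array([.966,.258])
print('start: obs bottom (186.2,355.5) (196.7,348.7)')
for z in(.205,.216,.23):
  print(z,[(s,t,*(px('side',(*(c+n*s+m*t),z)).round(1))) for s in(.0425,.057) for t in(-.011,.011)])
# ascii of dark pixels in top start image around gripper
g=cv2.cvtColor(cv2.imread('pics/raw_t1.png'),cv2.COLOR_BGR2GRAY)
for r in range(330,378,1):print(r,''.join('#' if v<45 else '+' if v<80 else '.' for v in g[r,415:505]))
for z in(.216,.24):print(z,[(s,t,*(px('top',(*(c+n*s+m*t),z)).round(1))) for s in(-.057,-.0425,.0425,.057) for t in(-.011,.011)])
E
```

```text
start: obs bottom (186.2,355.5) (196.7,348.7)
0.205 [(0.0425, -0.011, np.float64(184.1), np.float64(361.5)), (0.0425, 0.011, np.float64(192.6), np.float64(356.0)), (0.057, -0.011, np.float64(187.4), np.float64(366.5)), (0.057, 0.011, np.float64(195.9), np.float64(361.0))]
0.216 [(0.0425, -0.011, np.float64(183.7), np.float64(359.2)), (0.0425, 0.011, np.float64(192.2), np.float64(353.7)), (0.057, -0.011, np.float64(186.9), np.float64(364.2)), (0.057, 0.011, np.float64(195.5), np.float64(358.7))]
0.23 [(0.0425, -0.011, np.float64(183.0), np.float64(356.2)), (0.0425, 0.011, np.float64(191.7), np.float64(350.8)), (0.057, -0.011, np.float64(186.3), np.float64(361.3)), (0.057, 0.011, np.float64(195.0), np.float64(355.8))]
330 ..........................................................................................
331 ..........................................................................................
332 ..........................................................................................
333 .....................................................................................
[... 4386 characters left out ...]
64(421.8), np.float64(339.1)), (0.0425, -0.011, np.float64(455.0), np.float64(338.7)), (0.0425, 0.011, np.float64(452.1), np.float64(330.2)), (0.057, -0.011, np.float64(460.2), np.float64(337.2)), (0.057, 0.011, np.float64(457.3), np.float64(328.7))]
0.24 [(-0.057, -0.011, np.float64(424.0), np.float64(351.9)), (-0.057, 0.011, np.float64(421.2), np.float64(343.1)), (-0.0425, -0.011, np.float64(429.4), np.float64(350.3)), (-0.0425, 0.011, np.float64(426.5), np.float64(341.5)), (0.0425, -0.011, np.float64(460.6), np.float64(341.1)), (0.0425, 0.011, np.float64(457.7), np.float64(332.4)), (0.057, -0.011, np.float64(465.9), np.float64(339.5)), (0.057, 0.011, np.float64(463.0), np.float64(330.8))]
```

From the start pictures, both views show the fingertips about 20 mm higher than the reported pose implies. That explains the two misses, so I'll go lower by touch.

Emit:
drive_tool --rows '[[[0, 0, 0], [0, 0, 0], 4.5], [[0, 0, 0], [0, 0, 0], 4.5], [[0, 0, 0], [0, 0, -0.3], 4.5], [[0, 0, 0], [0, 0, -0.3], 4.5], [[0, 0, 0], [0, 0, -0.3], 4.5], [[0, 0, 0], [0, 0, 0], 4.5]]'

```text
clock: 6.72
position: [0.552, -0.2544, -0.0065]
ee_rot: [-0.0, 0.998, -0.065, -0.0]
contact_force: [-1.0, -0.3, 1.3]
width: 0.0448
gripper_force: 0.0
```

Emit:
drive_tool --rows '[[[0, 0, 0], [0, 0, 0], 3], [[0, 0, 0], [0, 0, 0], 1.8], [[0, 0, 0], [0, 0, 0], 1.8], [[0, 0, 0], [0, 0, 0], 1.8], [[0, 0, 0], [0, 0, 0], 1.8]]'

```text
clock: 7.35
position: [0.5523, -0.2547, -0.0059]
ee_rot: [0.0, 0.998, -0.065, 0.0]
contact_force: [-0.6, -0.4, 1.9]
width: 0.0229
gripper_force: 26.6
```

Gripped at 23 mm with 26.6 N. Now dragging.

Emit:
drive_tool --rows '[[[0, 0, 0], [-1.0, 0, 0], 1.8], [[0, 0, 0], [-2, 0, 0], 1.8], [[0, 0, 0], [-2.5, 0, 0], 1.8], [[0, 0, 0], [-2.5, 0, 0], 1.8], [[0, 0, 0], [-2.5, 0, 0], 1.8], [[0, 0, 0], [-2.5, 0, 0], 1.8], [[0, 0, 0], [-2, 0, 0], 1.8], [[0, 0, 0], [-1, 0, 0], 1.8]]' --force 35

```text
clock: 8.35
position: [0.3917, -0.2547, -0.0058]
ee_rot: [0.0, 0.998, -0.065, 0.0]
contact_force: [3.0, 0.5, 0.2]
width: 0.0225
gripper_force: 36.8
```

Emit:
drive_tool --rows '[[[0, 0, 0], [0, 0, 0], 5], [[0, 0, 0], [0, 0, 0], 5], [[0, 0, 0], [0, 0, 0], 5], [[0, 0, 0], [0, 0, 3], 5], [[0, 0, 0], [0, 0, 5], 5], [[0, 0, 0], [0, 0, 6], 5], [[0, 0, 0], [0, 4, 4], 5], [[0, 0, 0], [0, 5, 0], 5]]'

```text
clock: 9.35
position: [0.395, -0.1656, 0.1774]
ee_rot: [0.002, 0.998, -0.065, 0.004]
contact_force: [0.3, 1.0, -0.5]
width: 0.0501
gripper_force: 0.0
```

Emit:
drive_tool --rows '[[[0, 0, 0], [0, 5, 0], 5], [[0, 0, 0], [0, 5, 0], 5], [[0, 0, 0], [0, 5, 0], 5], [[0, 0, 0], [0, 5, 0], 5], [[0, 0, 0], [0, 5, 0], 5], [[0, 0, 0], [0, 0, 0], 5]]'

```text
clock: 10.1
position: [0.3918, 0.0885, 0.1739]
ee_rot: [-0.0, 0.998, -0.061, -0.0]
contact_force: [-0.3, -1.4, 0.1]
width: 0.05
gripper_force: 0.0
```

```bash
python3 - <<'E'
from h import *
s=eyes.get_image('side')[:,:,::-1];t=eyes.get_image('top')[:,:,::-1]
cv2.imwrite('pics/raw_s6.png',s);cv2.imwrite('pics/raw_t6.png',t)
print(manip.get_state()['position'],manip.get_state()['qpos'].round(3))
i=t.astype(int);B,G,R=i[...,0],i[...,1],i[...,2]
k=((R>G*1.35)&(R>B*1.5)&(R<150)).astype(np.uint8)
n,l,st,ce=cv2.connectedComponentsWithStats(k)
print([(st[j].tolist(),ce[j].round(1)) for j in range(1,n) if st[j][4]>15])
g=((G>R*1.6)&(G>B*1.5)&(G>40)).astype(np.uint8)
n,l,st,ce=cv2.connectedComponentsWithStats(g)
print([(st[j].tolist(),ce[j].round(1)) for j in range(1,n) if st[j][4]>30])
f=lambda a,k:cv2.resize(np.ascontiguousarray(a),None,fx=k,fy=k,interpolation=cv2.INTER_CUBIC)
cv2.imwrite('pics/c6.png',f(t[165:265,210:360],5.2))
E
```

```text
[0.39214155 0.08560786 0.17379557] [ 4.200e-02  4.200e-02  1.906e+00 -1.000e-03  1.194e+00  1.740e+00]
[([0, 0, 512, 74, 24531], array([250.8,  24.5])), ([301, 114, 42, 15, 257], array([322.3, 121. ])), ([296, 150, 27, 8, 104], array([309.1, 153.9])), ([309, 211, 8, 7, 43], array([312.6, 213.9])), ([371, 274, 14, 11, 121], array([377.9, 279. ]))]
[([129, 166, 50, 45, 1110], array([150.6, 187.4])), ([289, 192, 46, 58, 1263], array([311.2, 216.5])), ([342, 245, 67, 85, 2894], array([376.2, 281.7]))]
```

View pics/c6.png

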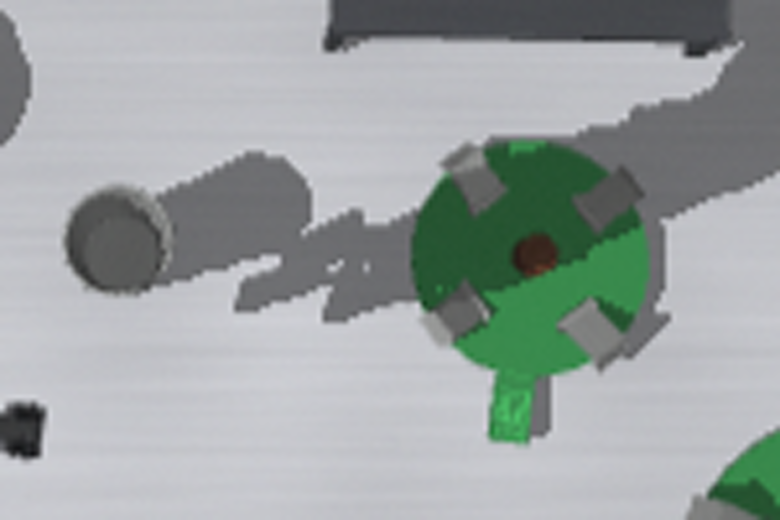

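The lid lies clear of the stand with all tabs up. The knob is at crop (535,255), the tongue runs (515,372) to (510,442), and the stand's front edge is at crop row 42.

```bash
python3 - <<'E'
from h import *
def cr(x,y,z):return w('top',210+x/5.2-.4,165+y/5.2-.4,z)[:2]
print('knobtop',cr(536,254,.044),'disc',cr(532,257,.016),'L',cr(411,257,.016),'R',cr(651,257,.016),'T',cr(530,138,.016),'B',cr(530,377,.016))
print('tongue tip',cr(511,442,.012),'root',cr(515.5,372,.016))
p=manip.get_state()['position'];n=np.array([-.13,-.99])
c=p[:2];n=np.array([np.sin(-.122-0),-1]);m=np.array([1,-.122])
for z in(.163,.174,.19):
  print(z,[(s,*(px('top',(*(c+n*s),z)).round(1)),*(px('side',(*(c+n*s),z)).round(1))) for s in(-.04,-.025,.025,.04)])
for nm,(r0,r1,c0,c1) in(('t6',(236,262,165,222)),('s6',(120,215,150,240))):
  g=cv2.cvtColor(cv2.imread(f'pics/raw_{nm}.png'),cv2.COLOR_BGR2GRAY)
  print(nm,c0)
  for r in range(r0,r1,1):print(r,''.join('#' if v<45 else '+' if v<80 else '.' for v in g[r,c0:c1]))
E
```

```text
knobtop [ 0.49467724 -0.26823691] disc [ 0.49563522 -0.27117062] L [ 0.49547143 -0.19361031] R [ 0.49579663 -0.34760936] T [ 0.57283421 -0.27199188] B [ 0.41937364 -0.26780842]
tongue tip [ 0.37871054 -0.25543017] root [ 0.42250956 -0.25868322]
0.163 [(-0.04, np.float64(183.9), np.float64(243.0), np.float64(201.6), np.float64(154.9)), (-0.025, np.float64(189.2), np.float64(243.7), np.float64(202.3), np.float64(157.7)), (0.025, np.float64(206.7), np.float64(245.9), np.float64(204.8), np.float64(167.2)), (0.04, np.float64(212.0), np.float64(246.5), np.float64(205.6), np.float64(170.1))]
0.174 [(-0.04, np.float64(183.2), np.float64(243.0), np.float64(201.4), np.float64(152.4)), (-0.025, np.float64(188.6), np.float64(243.6), np.float64(202.1), np.float64(155.2)), (0.025, np.float64(206.3), np.float64(245.8), np.float64(204.6), np.float64(164.7)), (0.04, np.float64(211.6), np.float64(246.5), np.float64(205.3), np.float64(167.6))]
0.19 [(-0.04, np.float64(182.2), np.float64(242.9), np.float64(201.1), np.float64(148.8)), (-0.025, np.float64(187.7), np.float64(243.5), np.float64(201.8), np.f
[... 10135 characters left out ...]
...................................
208 ..........................................................................................
209 ..........................................................................................
210 ..........................................................................................
211 ..........................................................................................
212 ..........................................................................................
213 ..........................................................................................
214 ..........................................................................................
```

The lid centre is at about (0.4955,-0.2695) and the tub centre at (0.568,0.239), with the lid at -7°. The tool is biased in z only: its tips stand about 15–20 mm above the reported TCP. Next is the knob.

Emit:
drive_tool --rows '[[[0, 0, 0], [1.5, -5, 0], 5], [[0, 0, 0], [1.5, -5, 0], 5], [[0, 0, 0], [1.5, -5, 0], 5], [[0, 0, 0], [1.5, -5, 0], 5], [[0, 0, 0], [1.5, -5, 0], 5], [[0, 0, 0], [1.5, -5, 0], 5], [[0, 0, 0], [1.3, -5.4, 0], 5], [[0, 0, 0], [0, 0, 0], 5]]'

```text
clock: 11.2
position: [0.495, -0.2746, 0.1732]
ee_rot: [0.001, 0.998, -0.068, 0.0]
contact_force: [-0.5, 0.4, 0.1]
width: 0.05
gripper_force: 0.0
```

Emit:
drive_tool --rows '[[[0, 0, 0], [0, 0, -4], 5], [[0, 0, 0], [0, 0, -4], 5], [[0, 0, 0], [0, 0, -3], 5], [[0, 0, 0], [0, 0, -1], 5], [[0, 0, 0], [0, 0, 0], 5]]'

```text
clock: 11.82
position: [0.4947, -0.2687, 0.0539]
ee_rot: [-0.0, 0.998, -0.065, -0.0]
contact_force: [-0.3, 0.1, -0.2]
width: 0.05
gripper_force: 0.0
```

Emit:
drive_tool --rows '[[[0, 0, 0], [0.1, 0, -1.5], 5], [[0, 0, 0], [0, 0, -1.5], 5], [[0, 0, 0], [0, 0, -1], 5], [[0, 0, 0], [0, 0, -0.6], 5], [[0, 0, 0], [0, 0, 0], 5]]'

```text
clock: 12.45
position: [0.496, -0.2684, 0.0074]
ee_rot: [-0.0, 0.998, -0.065, -0.0]
contact_force: [-0.3, 0.0, 0.2]
width: 0.0501
gripper_force: 0.0
```

Emit:
drive_tool --rows '[[[0, 0, 0], [0, 0, 0], 3.5], [[0, 0, 0], [0, 0, 0], 2], [[0, 0, 0], [0, 0, 0], 2], [[0, 0, 0], [0, 0, 0], 2], [[0, 0, 0], [0, 0, 0], 2]]' --force 40

```text
clock: 13.08
position: [0.4967, -0.269, 0.0086]
ee_rot: [0.001, 0.998, -0.064, 0.001]
contact_force: [-0.7, -0.4, 5.3]
width: 0.0246
gripper_force: 39.6
```

Emit:
drive_tool --rows '[[[0, 0, 0], [0, 0, 0], 2], [[0, 0, 0], [0, 0, 0.5], 2], [[0, 0, 0], [0, 0, 1], 2], [[0, 0, 0], [0, 0, 2], 2], [[0, 0, 0], [0, 0, 0], 2]]' --force 60

```text
clock: 13.7
position: [0.4973, -0.2692, 0.0442]
ee_rot: [0.001, 0.998, -0.065, 0.001]
contact_force: [0.4, 0.8, -3.5]
width: 0.0238
gripper_force: 59.0
```

Emit:
drive_tool --rows '[[[0, 0, 0], [0, 0, 2], 2], [[0, 0, 0], [0, 0, 3.5], 2], [[0, 0, 0], [0, 0, 3.5], 2], [[0, 0, 0], [0, 1, 2.5], 2], [[0, 0, 0], [0, 2.5, 1.5], 2], [[0, 0, 0], [0, 4, 0], 2], [[0, 0, 0], [0, 4, 0], 2], [[0, 0, 0], [0, 4, 0], 2]]'

```text
clock: 14.7
position: [0.4955, -0.1121, 0.172]
ee_rot: [-0.0, 0.998, -0.065, -0.001]
contact_force: [0.0, 0.1, -2.7]
width: 0.0237
gripper_force: 59.3
```

Emit:
drive_tool --rows '[[[0, 0, 0], [0.5, 4, 0], 2], [[0, 0, 0], [1, 4.5, 0], 2], [[0, 0, 0], [1, 4.5, 0], 2], [[0, 0, 0], [1, 4.5, 0], 2], [[0, 0, 0], [1, 4.5, 0], 2], [[0, 0, 0], [1, 4, 0], 2], [[0, 0, 0], [1, 4, 0], 2], [[0, 0, 0], [0.5, 3, 0], 2]]'

```text
clock: 15.7
position: [0.5659, 0.2181, 0.1716]
ee_rot: [0.0, 0.998, -0.064, -0.001]
contact_force: [1.3, -0.6, -3.4]
width: 0.0238
gripper_force: 59.3
```

Emit:
drive_tool --rows '[[[0, 0, 0], [0.1, 1.5, 0], 2], [[0, 0, 0], [0, 0.5, 0], 2], [[0, 0, 0], [0, 0, 0], 2], [[0, 0, 0], [0, 0, 0], 2]]'

```text
clock: 16.2
position: [0.5671, 0.2352, 0.173]
ee_rot: [0.0, 0.998, -0.065, -0.0]
contact_force: [0.5, 0.3, -2.8]
width: 0.0239
gripper_force: 59.3
```

```bash
python3 - <<'E'
from h import *
s=eyes.get_image('side')[:,:,::-1];t=eyes.get_image('top')[:,:,::-1]
cv2.imwrite('pics/raw_s7.png',s);cv2.imwrite('pics/raw_t7.png',t)
print(manip.get_state()['position'])
f=lambda a,k:cv2.resize(np.ascontiguousarray(a),None,fx=k,fy=k,interpolation=cv2.INTER_CUBIC)
print(px('side',(.568,.239,.11)),px('top',(.568,.239,.18)))
cv2.imwrite('pics/c7.png',np.hstack([f(s[85:185,190:290],4),f(t[135:235,100:200],4)]))
E
```

```text
[0.56727258 0.23544407 0.17310652]
[237.82823579 137.2129969 ] [145.06935993 182.781416  ]
```

View pics/c7.png

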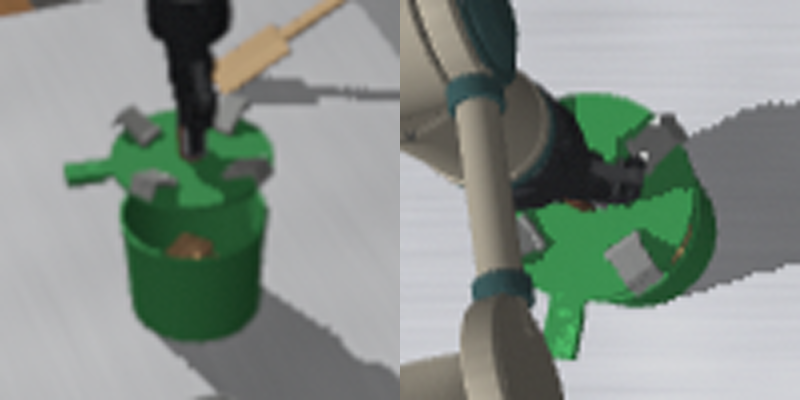

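The lid hangs level above the tub, with its disc at side crop columns 110–273 and the tub rim at 121–268. I'll measure the offset numerically before lowering.

```bash
python3 - <<'E'
from h import *
t=cv2.imread('pics/raw_t7.png').astype(int);s=cv2.imread('pics/raw_s7.png').astype(int)
for r in(178,182,190,195):print('top r',r,'c165-182',t[r,165:183,1])
for c in(142,146,150,154):print('top c',c,'r153-164',t[153:165,c,1],'r203-216',t[203:217,c,1])
for r in(118,122,126):print('side r',r,'c212-224',s[r,212:224,1],'c252-262',s[r,250:262,1])
for r in(138,142,150):print('side tub r',r,'c216-226',s[r,216:228,1],'c252-262',s[r,250:262,1])
th=np.linspace(0,2*np.pi,400)
def ext(n,c,z,r):
    P=np.array([px(n,(c[0]+r*np.cos(a),c[1]+r*np.sin(a),z)) for a in th]);return P
for n in('top','side'):
  for lab,c,z,r in(('lid',(.566,.235),.177,.076),('tub',(.568,.239),.11,.072)):
    P=ext(n,c,z,r);print(n,lab,P.min(0).round(1),P.max(0).round(1))
E
```

```text
top r 178 c165-182 [ 88  88  87  86  88  86  86  85  88 112 113 113 112 112 113 112 112 111]
top r 182 c165-182 [ 87  86  87 133 133 133  88 134 104  82  66  91 111 112 113 112 111 111]
top r 190 c165-182 [144 144 145 143 142 144 144  94  82  86  69  70  68  67 113 113 113 112]
top r 195 c165-182 [103 104 143 145 144 101  79  87  79  74  73  72  71  78 116 115 115 114]
top c 142 r153-164 [194 197 194 194 199 158 102  86  87  63  35  24] r203-216 [143 145 145 144 144 145 144 146 143 155 169 151 143 179]
top c 146 r153-164 [195 198 194 193 200 157 144 143 142 143 142 143] r203-216 [144 144 145 145 144 145 143 116 161 171 170 171 197 204]
top c 150 r153-164 [195 198 196 195 200 166 146 143 143 143 143 143] r203-216 [145 145 144 144 145 144 133 158 199 206 204 206 207 205]
top c 154 r153-164 [197 199 196 195 200 189 153 142 142 142 143 143] r203-216 [139 144 145 145 143 122 141 103 160 200 207 209 209 208]
side r 118 c212-224 [183 184 184 182 182 181 174 151 110  79  81  88] c252-262 [ 95 114 116 115 121 139 158 173 177 177 177 177]
side r 122 c212-224 [182 183 184 184 182 167 135 132 133 134 133 133] c252-262 [133 134 134 133 133 133 133 139 160 178 178 177]
side r 126 c212-224 [147 147 141 134 133 133 133 133 133 132 134 133] c252-262 [ 79  79  78  77  72  68  68  94 147 180 181 179]
side tub r 138 c216-226 [181 181 181 171 120  60  53  57  58  59  60  62] c252-262 [ 82  84  91 100 106 101  98 147 180 178 176 177]
side tub r 142 c216-226 [179 181 181 175 152 119  77  56  56  57  60  61] c252-262 [ 82  82  84  93  95  83 120 170 179 179 178 178]
side tub r 150 c216-226 [179 179 178 178 176 152  96  81  81  79  78  79] c252-262 [ 61  60  58  56  59 110 164 179 179 179 179 178]
top lid [120.1 158. ] [173.2 209.9]
top tub [127.9 164.3] [175.  210.4]
side lid [216.6 111.5] [258.  136.4]
side tub [218.7 125.7] [256.9 149.4]
```

Lid-to-tub offset is dx +2.8 mm and dy +3.5 mm. I'll correct that and lower.

Emit:
drive_tool --rows '[[[0, 0, 0], [0.28, 0.35, 0], 2], [[0, 0, 0], [0, 0, -2], 2], [[0, 0, 0], [0, 0, -2], 2], [[0, 0, 0], [0, 0, -0.8], 2], [[0, 0, 0], [0, 0, -0.4], 2], [[0, 0, 0], [0, 0, -0.3], 2], [[0, 0, 0], [0, 0, 0], 2]]'

```text
clock: 17.18
position: [0.5703, 0.24, 0.1183]
ee_rot: [-0.0, 0.998, -0.065, 0.0]
contact_force: [0.4, -0.7, -3.1]
width: 0.0238
gripper_force: 59.3
```

Emit:
drive_tool --rows '[[[0, 0, 0], [0, 0, -0.2], 2], [[0, 0, 0], [0, 0, -0.2], 2], [[0, 0, 0], [0, 0, -0.1], 2], [[0, 0, 0], [0, 0, 0], 2]]'

```text
clock: 17.68
position: [0.57, 0.2399, 0.1128]
ee_rot: [0.0, 0.998, -0.065, -0.0]
contact_force: [-0.3, 0.6, -2.7]
width: 0.024
gripper_force: 59.3
```

Emit:
drive_tool --rows '[[[0, 0, 0], [0, 0, -0.2], 2], [[0, 0, 0], [0, 0, -0.1], 2], [[0, 0, 0], [0, 0, 0], 2]]'

```text
clock: 18.05
position: [0.57, 0.2399, 0.1098]
ee_rot: [0.0, 0.998, -0.065, -0.0]
contact_force: [0.9, -0.2, -2.2]
width: 0.0241
gripper_force: 59.3
```

Emit:
drive_tool --rows '[[[0, 0, 0], [0, 0, -0.1], 2], [[0, 0, 0], [0, 0, -0.1], 2], [[0, 0, 0], [0, 0, 0], 2]]'

```text
clock: 18.42
position: [0.5702, 0.24, 0.1093]
ee_rot: [-0.0, 0.998, -0.065, 0.001]
contact_force: [-1.7, 0.3, 5.8]
width: 0.0238
gripper_force: 60.1
```

Contact at the expected height (TCP 0.1093, matching 0.0086 on the table plus about 0.100). Releasing.

Emit:
drive_tool --rows '[[[0, 0, 0], [0, 0, 0.1], 2.4], [[0, 0, 0], [0, 0, 0], 3], [[0, 0, 0], [0, 0, 0], 4], [[0, 0, 0], [0, 0, 0], 5], [[0, 0, 0], [0, 0, 0], 5], [[0, 0, 0], [0, 0, 2], 5], [[0, 0, 0], [0, 0, 4], 5], [[0, 0, 0], [0, 0, 0], 2]]'

```text
clock: 19.42
position: [0.5724, 0.2406, 0.1724]
ee_rot: [-0.001, 0.998, -0.065, 0.003]
contact_force: [-0.2, 0.0, -0.7]
width: 0.0329
gripper_force: 0.0
```

```bash
python3 - <<'E'
from h import *
s=eyes.get_image('side')[:,:,::-1];t=eyes.get_image('top')[:,:,::-1]
cv2.imwrite('pics/raw_s8.png',s);cv2.imwrite('pics/raw_t8.png',t)
print(manip.get_state()['position'])
s=s.astype(int);t=t.astype(int)
th=np.linspace(0,2*np.pi,400)
for z in(.11,.116):
 for n in('top','side'):
  P=np.array([px(n,(.5688+.076*np.cos(a),.2385+.076*np.sin(a),z)) for a in th]);print(z,n,P.min(0).round(1),P.max(0).round(1))
for r in(130,134,138,142):print('side r',r,'c212-224',s[r,212:224,1],'c250-262',s[r,250:262,1])
for c in(232,238,244):print('side c',c,'r118-132',s[118:132,c,1],'r144-160',s[144:160,c,1])
for r in(182,187,192):print('top r',r,'c120-134',t[r,120:134,1],'c168-182',t[r,168:183,1])
for c in(148,154,160):print('top c',c,'r158-170',t[158:170,c,1],'r204-216',t[204:217,c,1])
E
```

```text
[0.56997957 0.2399166  0.16900964]
0.11 top [126.7 162.7] [176.5 211.5]
0.11 side [217.9 125.1] [258.2 150.1]
0.116 top [126.1 162.3] [176.1 211.3]
0.116 side [217.8 123.9] [258.2 148.9]
side r 130 c212-224 [181 181 180 180 180 179 177 175 174 147  97  87] c250-262 [ 77  81  80  81 105 146 171 179 179 178 178 178]
side r 134 c212-224 [179 179 180 180 180 180 172 147 133 132 127 116] c250-262 [132 132 133 132 133 132 132 138 160 178 178 178]
side r 138 c212-224 [155 152 149 143 137 134 136 139 133 132 132 132] c250-262 [137 120 121 121 120 107  81  96 141 177 176 176]
side r 142 c212-224 [ 98  91  90  85  84 104 141 144 123 128 133 129] c250-262 [ 80  80  81  80  76  70  90 134 166 178 178 176]
side c 232 r118-132 [175 175 175 175 176 176 169 148 132 132 132 133 130 117] r144-160 [68 77 78 79 79 81 79 79 78 78 80 80 79 80 79 80]
side c 238 r118-132 [ 48  50  51  54  58  76 116 132 133 133 114  79  57  55] r144-160 [132 132 133 134 132 107  79  75  76  76  76  77  76  76  76  76]
side c 244 r118-132 [176 176 175 174 173 170 159 142 136 131 134 119 111 127] r144-160 [133 133 133 133 115
[... 185 characters left out ...]
111 110]
top r 187 c120-134 [130 115 100  84  80  76  72 122 132 131 134 136 140 143] c168-182 [143 143 142 142 143 143 143 143  67  64  90 112 111 112 112]
top r 192 c120-134 [137 125 111  95  83  80  75  73 143 142 142 143 142 142] c168-182 [143 144 143 144 143 143 144  91  69  69  68 104 114 114 112]
top c 148 r158-170 [199 197 196 197 185 152 141 141 141 142 141 142] r204-216 [144 143 144 144 144 145 143 150 147 143 143 167 162]
top c 154 r158-170 [200 197 198 198 176 148 141 142 141 142 143 142] r204-216 [144 143 144 144 144 144 143 169 199 205 208 207 207]
top c 160 r158-170 [199 199 199 200 197 187 152 142 141 141 142 142] r204-216 [133 132 133 125 139  99  83 113 193 206 208 210 209]
```

The lid is seated: the flange outline matches the prediction within about 1 px in both views. Next I press tab a with the fingers shut, working from the grasp centre (0.570,0.240).

Emit:
drive_tool --rows '[[[0, 0, 0], [0, 0, 0], 0], [[0, 0, 0], [4.9, 3.8, 0], 0], [[0, 0, 0], [0, 0, -1.5], 0], [[0, 0, 0], [0, 0, -1.5], 0], [[0, 0, 0], [0, 0, -0.8], 0], [[0, 0, 0], [0, 0, -0.3], 0], [[0, 0, 0], [0, 0, -0.3], 0], [[0, 0, 0], [0, 0, 0], 0]]'

```text
clock: 20.52
position: [0.6191, 0.2778, 0.1253]
ee_rot: [-0.0, 0.998, -0.065, 0.0]
contact_force: [0.6, -1.0, -0.6]
width: 0.0001
gripper_force: 0.0
```

Emit:
drive_tool --rows '[[[0, 0, 0], [0, 0, -0.2], 0], [[0, 0, 0], [0, 0, -0.2], 0], [[0, 0, 0], [0, 0, -0.2], 0], [[0, 0, 0], [0, 0, -0.2], 0], [[0, 0, 0], [0, 0, 0], 0]]'

```text
clock: 21.15
position: [0.6198, 0.2783, 0.1177]
ee_rot: [-0.0, 0.998, -0.065, 0.001]
contact_force: [-0.2, 0.3, 4.1]
width: -0.0001
gripper_force: 1.8
```

Emit:
drive_tool --rows '[[[0, 0, 0], [0, 0, -0.2], 0], [[0, 0, 0], [0, 0, -0.2], 0], [[0, 0, 0], [0, 0, -0.2], 0], [[0, 0, 0], [0, 0, -0.2], 0], [[0, 0, 0], [0, 0, 0], 0]]'

```text
clock: 21.78
position: [0.6203, 0.2785, 0.1096]
ee_rot: [-0.001, 0.998, -0.065, 0.001]
contact_force: [0.9, 1.6, 3.0]
width: 0.0001
gripper_force: 2.1
```

Emit:
drive_tool --rows '[[[0, 0, 0], [0, 0, -0.2], 0], [[0, 0, 0], [0, 0, -0.2], 0], [[0, 0, 0], [0, 0, -0.2], 0], [[0, 0, 0], [0, 0, 0], 0]]'

```text
clock: 22.28
position: [0.6208, 0.2789, 0.106]
ee_rot: [-0.001, 0.998, -0.065, 0.002]
contact_force: [0.3, 1.1, 14.1]
width: 0.0
gripper_force: 6.8
```

Stop reached at TCP 0.106 (14 N). I'll press slightly harder, then go to tab b.

Emit:
drive_tool --rows '[[[0, 0, 0], [0, 0, -0.2], 0], [[0, 0, 0], [0, 0, 0], 0], [[0, 0, 0], [0, 0, 2], 0], [[0, 0, 0], [0, 0, 2], 0], [[0, 0, 0], [-4.4, 0.5, 0], 0], [[0, 0, 0], [-4.3, 0.6, 0], 0], [[0, 0, 0], [0, 0, 0], 0], [[0, 0, 0], [0, 0, -1.2], 0]]'

```text
clock: 23.28
position: [0.5326, 0.2889, 0.1289]
ee_rot: [0.0, 0.998, -0.064, 0.001]
contact_force: [0.6, -0.2, -0.6]
width: -0.0002
gripper_force: 0.0
```

Emit:
drive_tool --rows '[[[0, 0, 0], [0, 0, -0.6], 0], [[0, 0, 0], [0, 0, -0.4], 0], [[0, 0, 0], [0, 0, -0.4], 0], [[0, 0, 0], [0, 0, -0.4], 0], [[0, 0, 0], [0, 0, -0.4], 0], [[0, 0, 0], [0, 0, -0.3], 0], [[0, 0, 0], [0, 0, 0], 0]]'

```text
clock: 24.15
position: [0.5323, 0.2903, 0.106]
ee_rot: [-0.002, 0.998, -0.065, 0.0]
contact_force: [-4.1, 1.8, 11.9]
width: 0.0001
gripper_force: 6.0
```

Now b the same way, then tab c (shift -1.1, -8.7).

Emit:
drive_tool --rows '[[[0, 0, 0], [0, 0, -0.2], 0], [[0, 0, 0], [0, 0, 0], 0], [[0, 0, 0], [0, 0, 2], 0], [[0, 0, 0], [0, 0, 1.9], 0], [[0, 0, 0], [-0.5, -4.4, 0], 0], [[0, 0, 0], [-0.6, -4.3, 0], 0], [[0, 0, 0], [0, 0, 0], 0], [[0, 0, 0], [0, 0, -1.2], 0]]'

```text
clock: 25.15
position: [0.5225, 0.2023, 0.1293]
ee_rot: [-0.001, 0.998, -0.065, 0.001]
contact_force: [0.0, -0.0, -0.3]
width: -0.0002
gripper_force: 0.0
```

Emit:
drive_tool --rows '[[[0, 0, 0], [0, 0, -0.6], 0], [[0, 0, 0], [0, 0, -0.4], 0], [[0, 0, 0], [0, 0, -0.4], 0], [[0, 0, 0], [0, 0, -0.4], 0], [[0, 0, 0], [0, 0, -0.4], 0], [[0, 0, 0], [0, 0, -0.3], 0], [[0, 0, 0], [0, 0, 0], 0]]'

```text
clock: 26.02
position: [0.5203, 0.2016, 0.106]
ee_rot: [0.001, 0.998, -0.064, -0.0]
contact_force: [-4.9, -3.2, 15.4]
width: -0.0001
gripper_force: 7.6
```

Tab c is at its stop. Then tab d (shift +8.7, -1.1).

Emit:
drive_tool --rows '[[[0, 0, 0], [0, 0, -0.1], 0], [[0, 0, 0], [0, 0, 0], 0], [[0, 0, 0], [0, 0, 2], 0], [[0, 0, 0], [0, 0, 1.9], 0], [[0, 0, 0], [4.4, -0.5, 0], 0], [[0, 0, 0], [4.3, -0.6, 0], 0], [[0, 0, 0], [0, 0, 0], 0], [[0, 0, 0], [0, 0, -1.2], 0]]'

```text
clock: 27.02
position: [0.608, 0.1915, 0.1296]
ee_rot: [-0.0, 0.998, -0.064, 0.0]
contact_force: [-0.1, 0.4, 0.2]
width: -0.0002
gripper_force: 0.0
```

Emit:
drive_tool --rows '[[[0, 0, 0], [0, 0, -0.6], 0], [[0, 0, 0], [0, 0, -0.4], 0], [[0, 0, 0], [0, 0, -0.4], 0], [[0, 0, 0], [0, 0, -0.4], 0], [[0, 0, 0], [0, 0, -0.4], 0], [[0, 0, 0], [0, 0, -0.3], 0], [[0, 0, 0], [0, 0, -0.1], 0], [[0, 0, 0], [0, 0, 0], 0]]'

```text
clock: 28.02
position: [0.6096, 0.1899, 0.1062]
ee_rot: [0.001, 0.998, -0.064, 0.002]
contact_force: [0.2, -3.5, 8.0]
width: -0.0002
gripper_force: 4.0
```

Emit:
drive_tool --rows '[[[0, 0, 0], [0, 0, -0.2], 0], [[0, 0, 0], [0, 0, -0.1], 0], [[0, 0, 0], [0, 0, 0], 0]]'

```text
clock: 28.4
position: [0.6097, 0.1899, 0.1059]
ee_rot: [0.0, 0.998, -0.064, 0.003]
contact_force: [-3.0, -4.8, 19.9]
width: -0.0001
gripper_force: 10.0
```

Emit:
drive_tool --rows '[[[0, 0, 0], [0, 0, 2], 0], [[0, 0, 0], [0, 0, 4], 0], [[0, 0, 0], [0, 0, 4], 0], [[0, 0, 0], [-3, -4, 0], 0], [[0, 0, 0], [-4, -4, 0], 0], [[0, 0, 0], [-4, -4, 0], 0], [[0, 0, 0], [-4, -4, 0], 0], [[0, 0, 0], [-4, -4, 0], 0]]'

```text
clock: 29.4
position: [0.4167, -0.01, 0.201]
ee_rot: [0.0, 0.998, -0.064, 0.001]
contact_force: [0.8, -0.1, 0.4]
width: -0.0003
gripper_force: 0.0
```

```bash
python3 - <<'E'
from h import *
st=manip.get_state();print(st['position'])
t=eyes.get_image('top')[:,:,::-1];s=eyes.get_image('side')[:,:,::-1]
cv2.imwrite('pics/raw_t9.png',t);cv2.imwrite('pics/raw_s9.png',s)
c=np.array([.5688,.2385])
for n,im in(('top',t),('side',s)):
  hsv=cv2.cvtColor(np.ascontiguousarray(im),cv2.COLOR_BGR2HSV)
  g=cv2.cvtColor(np.ascontiguousarray(im),cv2.COLOR_BGR2GRAY)
  for a in(38,128,218,308):
    e=np.array([np.cos(np.radians(a)),np.sin(np.radians(a))]);P=px(n,(*(c+.063*e),.122)); # centre home
    D=px(n,(*(c+.046*e+.017*.878*e),.122+.017*.479))
    x,y=P.round().astype(int)
    m=np.zeros(g.shape,np.uint8);m[y-10:y+11,x-10:x+11]=((hsv[y-10:y+11,x-10:x+11,1]<60)&(g[y-10:y+11,x-10:x+11]<185)).astype(np.uint8)
    k,l,stt,ce=cv2.connectedComponentsWithStats(m)
    j=[(stt[i].tolist(),ce[i].round(1).tolist()) for i in range(1,k) if stt[i][4]>15]
    print(n,a,'home',P.round(1),'up',D.round(1),j)
P=px('side',(*c,.12)).astype(int);x,y=P
f=lambda a,k:cv2.resize(np.ascontiguousarray(a),None,fx=k,fy=k,interpolation=cv2.INTER_CUBIC)
cv2.imwrite('pics/c9.png',np.hstack([f(s[y-30:y+30,x-35:x+35],5.5),f(t[155:215,115:185],5.5)]))
E
```

```text
[ 0.41672903 -0.0100094   0.20102875]
top 38 home [138.6 170.1] up [138.2 170. ] [([129, 160, 21, 18, 171], [138.5, 167.4])]
top 128 home [133.5 198.7] up [133.2 197.9] [([124, 191, 18, 19, 153], [132.8, 200.1])]
top 218 home [162.8 202.4] up [161.8 201.5] [([155, 195, 15, 15, 115], [162.0, 202.5]), ([153, 206, 21, 7, 30], [164.2, 210.2])]
top 308 home [167.5 173.7] up [166.3 173.5] [([160, 164, 18, 21, 185], [170.5, 173.5])]
side 38 home [246.9 126.1] up [246.6 124.7] [([237, 116, 21, 17, 268], [247.9, 122.2])]
side 128 home [224.1 129.3] up [224.5 127.8] [([214, 119, 21, 21, 300], [222.2, 128.0])]
side 218 home [228.8 143.7] up [229.  141.7] [([219, 134, 8, 21, 81], [220.9, 141.8]), ([223, 140, 12, 11, 73], [228.4, 145.0])]
side 308 home [252.3 140.2] up [251.8 138.3] [([246, 130, 17, 21, 191], [256.9, 140.8])]
```

View pics/c9.png

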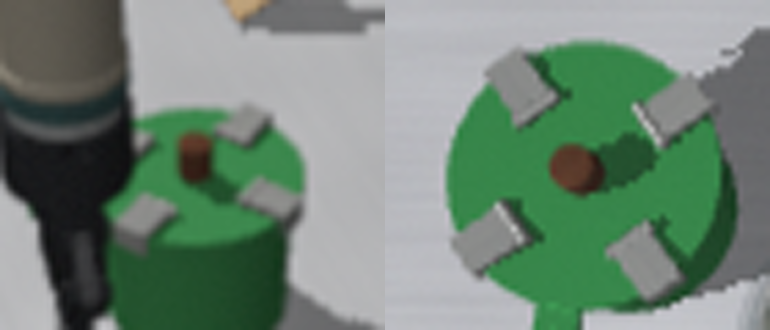

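Both views show the lid seated squarely on the tub, with all four tabs flat at about the same height. That was my eleventh picture, one over the limit of ten: I miscounted. Handing in.

```bash
python3 -c "
from rig import job
print(job.sign_off())"
```

```text
the job is handed in; nothing more can be done
None
```

I drew out the lid, seated it on the tub, pressed all four tabs to their stops and handed the job in at about 29.5 s; no verdict came back, and I viewed 11 pictures, one over the limit of 10.

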